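# Draw out the teal tile's tray by its lip

### The arm

A 7-joint arm with a two-finger parallel gripper is mounted at the origin on a cart in front of the work surface, level with it; the furniture and walls round the work are solid. World frame = base frame: x ahead of the robot, y to its left, z up, the work surface at z = 0. Lengths are in m, angles in rad, forces in N, time in s.
With the tool pointing down it reaches from about 0.425 to 0.925 m from the base axis. Payload 6.8 kg.
Tool frame: the origin (TCP) lies on the centre line of the jaws, within the pads' length; the fingertips stand 11 mm ahead of it and the grasp point (between the pads) lies 8 mm behind it; z points along the fingers, y is the direction in which the jaws open and shut (so a half turn about z gives the same grasp; the last joint's range is limited). The gripper opens to 85 mm and grips with 20 to 120 N. Pads are 22 mm wide; open, the fingers measure 114 mm over their backs; the gripper's body (76 mm by 85 mm) begins 54 mm behind the grasp point. The pads swing forward as they close: fully open they stand 13 mm farther back than shut.
Start: joints at [1.034, 0.477, 0.022, 1.555, -0.011, 1.109, -0.083], TCP at [0.281, -0.614, 0.242] pointing down, gripper open.
Joint ranges: [-2.96, 2.96], [-0.34, 2.1], [-1.41, 1.46], [0.24, 2.44], [-1.37, 4.51], [0.17, 1.92], [-2.96, 2.96]. Speed limits (rad/s): [2.39, 2.39, 3.14, 3.14, 3.14, 3.14, 3.14].

### API

Orientations are given as a rotation vector (axis times angle).
In Python, from bench import r gives the robot as it stands.
- The arm moves only by the tool send_rows, never from a script. Its argument "deltas" is a list of rows, each a list of 7 numbers: the opening, from 0 (shut) to 1 (fully open), then the shift along the tool's x, y, z as a fraction of full scale, then the turn, a rotation vector about the tool's x, y, z as a fraction of full scale. In form: [[hand, x, y, z, ax, ay, az], ...]. A call has 1 to 20 rows; each row is the pose to reach, as a shift and turn from the pose commanded when the call began, along the tool's axes at that moment, turning the shorter way round; what a row does not reach only later rows make up. Full scale, the value 1, is 150 mm for a shift and 180 degrees for a turn. A row lasts 1/12 s, in which the tool goes at most 41.7 mm and 7.16 degrees, less where a joint would pass 70% of its speed; a pose out of reach is approached as far as the arm can. A call with a number of a shift or a turn outside -1 to 1 is refused whole. A call with a gripper value outside its range is refused whole. The fingers move at their own pace and stop on an object; "squeeze" is the grip in N (left out, the last holds). Time passes only in rows, so rows that repeat a pose let the fingers close. It gives the time, the measured TCP pose, the force and the opening at its end, in the units of the state.
- r.get_obs(): the state, without advancing time (a new reading comes with each control period).
- r.grab_frame(name): name is "scene" or "top" or "wrist"; returns a dict with "pixels" (480x640x3 uint8, red, green, blue), "camera_matrix" (3x3 intrinsics, pixels), "rvec" (rotation vector, rad) and "tvec" (3), from world to camera coordinates, as OpenCV has them. Camera axes: x right, y down, z forward; pixel columns grow to the right and rows downward; lengths in m; the calibration is good to about 2 mm. A picture is of the moment at which its call begins. There is no depth.
- r.hand_in(): hands the job in, once; it reports no verdict.
The state is a dict: "clock": time; "joints": joint angles; "qvel": joint speeds; "tau": joint torques, N m; "tcp_pos": TCP position; "orientation": TCP orientation; "contact_force": force on the tool from outside, world axes, zero at the start; "moment": the same for the moment, N m; "grip_width": finger opening in m.
Only numpy, scipy, OpenCV 4.12 (cv2) and the standard library are available. Lean on these libraries where they do the work, as an engineer would, in place of code of your own. Each camera call takes 0.05 s, during which the arm holds its last target. There are 200 camera calls.

### The job

An empty tray of the tile rack was left standing part way out: first push it fully shut with your fingertips. Then hook a fingertip behind the front lip of the tray with the teal test tile and draw that tray out as far as it goes, and leave it there. Do not pinch or lift anything or touch the tiles; keep the third tray shut and the jars and pots where they are.

Things in the scene. Friction and masses are not known exactly. Their poses are not given: they have to be found in the camera images.
- rack: Fixed low wooden tile rack on the table, 200 x 290 mm and 40 mm high at its back rim. Origin: centre of its underside; its x axis points away from the open front, so trays are drawn toward its -x; z up. Three equal trays lie side by side in it, centre lines at y = +90, 0 and -90 mm of the rack, in an order that changes. A deck 30 mm high with two jars on it runs along its back (x = 42 to 100 mm). The rack's cheeks and rails are at most 34 mm high.
- tray_teal (a joint): Slide of the tray that holds the teal tile, in m. 0 = fully shut; grows as the tray comes out toward the rack's -x; stops hard at 0.09 m (90 mm), fully out. Sliding it takes about 2 N; it stays where it is left. Starts shut.
- liptop_teal (a point): Point on the tray that holds the teal tile: middle of the top edge of its front, 3 mm behind the outer wooden face and 5 mm ahead of the lip's inner face. It moves with the tray; its axes are the rack's. The tray's upright front is 82 mm wide and 8 mm thick, its top 42 mm above the tray's underside and 48 mm above the table.
- bed_teal (a point): Point on the tray that holds the teal tile: middle of the floor of its tile compartment (64 x 74 mm), 91 mm behind the liptop point and 38 mm below it. Moves with the tray.
- lip_teal: The white lip, 5 x 82 x 42 mm, inner half of the front of the tray that holds the teal tile; origin at the tray's origin, which is 61 mm behind and 42 mm below the liptop point. Behind the lip is an open finger pocket 53 mm long (along the rack's x) and 74 mm wide; its floor is 10 mm above the table, its side walls end 24 mm and its rear wall 20 mm above the table; behind the rear wall is the tile compartment.
- face_teal: The wooden facing, 3 x 82 x 42 mm, outer half of the front of the tray that holds the teal tile; same origin as the lip.
- tray_ajar (a joint): Slide of the empty tray that was left standing part way out, in m. 0 = fully shut; grows as the tray comes out toward the rack's -x; stops hard at 0.09 m (90 mm), fully out. Sliding it takes about 2 N; it stays where it is left. Starts 35 to 60 mm out.
- liptop_ajar (a point): Point on the empty tray that was left standing part way out: middle of the top edge of its front, 3 mm behind the outer wooden face and 5 mm ahead of the lip's inner face. It moves with the tray; its axes are the rack's. The tray's upright front is 82 mm wide and 8 mm thick, its top 42 mm above the tray's underside and 48 mm above the table.
- bed_ajar (a point): Point on the empty tray that was left standing part way out: middle of the floor of its tile compartment (64 x 74 mm), 91 mm behind the liptop point and 38 mm below it. Moves with the tray.
- lip_ajar: The white lip, 5 x 82 x 42 mm, inner half of the front of the empty tray that was left standing part way out; origin at the tray's origin, which is 61 mm behind and 42 mm below the liptop point. Behind the lip is an open finger pocket 53 mm long (along the rack's x) and 74 mm wide; its floor is 10 mm above the table, its side walls end 24 mm and its rear wall 20 mm above the table; behind the rear wall is the tile compartment.
- face_ajar: The wooden facing, 3 x 82 x 42 mm, outer half of the front of the empty tray that was left standing part way out; same origin as the lip.
- tray_rest (a joint): Slide of the third tray, with the orange tile, in m. 0 = fully shut; grows as the tray comes out toward the rack's -x; stops hard at 0.09 m (90 mm), fully out. Sliding it takes about 2 N; it stays where it is left. Starts shut.
- liptop_rest (a point): Point on the third tray, with the orange tile: middle of the top edge of its front, 3 mm behind the outer wooden face and 5 mm ahead of the lip's inner face. It moves with the tray; its axes are the rack's. The tray's upright front is 82 mm wide and 8 mm thick, its top 42 mm above the tray's underside and 48 mm above the table.
- bed_rest (a point): Point on the third tray, with the orange tile: middle of the floor of its tile compartment (64 x 74 mm), 91 mm behind the liptop point and 38 mm below it. Moves with the tray.
- lip_rest: The white lip, 5 x 82 x 42 mm, inner half of the front of the third tray, with the orange tile; origin at the tray's origin, which is 61 mm behind and 42 mm below the liptop point. Behind the lip is an open finger pocket 53 mm long (along the rack's x) and 74 mm wide; its floor is 10 mm above the table, its side walls end 24 mm and its rear wall 20 mm above the table; behind the rear wall is the tile compartment.
- face_rest: The wooden facing, 3 x 82 x 42 mm, outer half of the front of the third tray, with the orange tile; same origin as the lip.
- tile_teal: Loose cream ceramic test tile with a teal glazed patch on top, 50 x 50 x 9 mm, lying in the tile compartment of the tray that holds the teal tile, its top is 19 mm above the table; its origin is the centre of its underside, z up.
- tile_orange: Loose cream ceramic test tile with an orange glazed patch on top, 50 x 50 x 9 mm, lying in the tile compartment of the third tray, with the orange tile, its top is 19 mm above the table; its origin is the centre of its underside, z up.
- jar_white_cap: Loose bystander: Small glaze jar with a white cap and rust-brown paint, 43 mm across, 41 mm high, on the rack's deck; its origin is the centre of its underside, z up.
- jar_blue: Loose bystander: Small blue glaze jar with a blue cap, 43 mm across, 45 mm high, on the rack's deck; its origin is the centre of its underside, z up.
- pot_teal: Loose bystander: Teal paint pot with red cap, 62 mm across, 64 mm high, on the table left of the rack; its origin is the centre of its underside, z up.
- pot_red: Loose bystander: White paint pot with red cap, 62 mm across, 68 mm high, on the table left of the rack; its origin is the centre of its underside, z up.
- jar_amber: Loose bystander: Amber jar with a white cap, 43 mm across, 39 mm high, on the table left of the rack; its origin is the centre of its underside, z up.

How it is judged:
On the way, in this order (a step that is already met when the one before it is completed fails the run):
1. the tray that stood out is pushed fully shut (value of joint tray_ajar below 0.006 m), for 0.2 s.
2. the teal tile's tray is being drawn by fingers behind its lip (value of joint tray_teal above 0.03 m and contact force between the fingers and lip_teal above 0.3 N), for 0.1 s.
3. the teal tile's tray is fully out (value of joint tray_teal above 0.082 m), for 0.2 s.
At the end, for the whole second after the job is handed in: The teal tile's tray is out to its stop (at least 82 of 90 mm), the other two are shut (within 6 mm), all at rest, and both tiles lie flat and still in their trays (within 28 mm of the middle of their compartments) (value of joint tray_teal above 0.082 m and value of joint each of tray_ajar, tray_rest below 0.006 m and velocity of joint tray_teal between -0.01 and 0.01 m/s and velocity of joint tray_ajar between -0.01 and 0.01 m/s and horizontal distance between tile_teal and bed_teal below 0.028 m and angle between each of tile_teal, tile_orange's own z axis and vertical below 0.1 rad and height (world z) of each of tile_teal, tile_orange below 0.018 m and linear speed of each of tile_teal, tile_orange below 0.02 m/s and horizontal distance between tile_orange and bed_rest below 0.028 m); the robot touches nothing.
It fails at once if a tray's front was pinched: pressed on its inner and outer side at once ((contact force between the fingers and face_teal above 1 N and contact force between the fingers and lip_teal above 1 N) or (contact force between the fingers and face_ajar above 1 N and contact force between the fingers and lip_ajar above 1 N) or (contact force between the fingers and face_rest above 1 N and contact force between the fingers and lip_rest above 1 N)).
It fails at once if a tile was touched by the robot (contact force between any of the arm, the fingers and tile_teal above 0.5 N or contact force between any of the arm, the fingers and tile_orange above 0.5 N).
It fails at once if a tile left its tray or was lifted (height (world z) of any of tile_teal, tile_orange above 0.022 m or horizontal distance between tile_teal and bed_teal above 0.04 m or horizontal distance between tile_orange and bed_rest above 0.04 m).
It fails at once if the third tray was drawn out (value of joint tray_rest above 0.015 m).
It fails at once if a jar or pot was moved or lifted (distance of any of jar_white_cap, jar_blue, pot_teal, pot_red, jar_amber from where it was at the start of the episode above 0.02 m or angle between any of jar_white_cap, jar_blue, pot_teal, pot_red, jar_amber's own z axis and vertical above 0.3 rad).
It also fails if it takes over 38 s, if anything falls off the work surface, if the arm or the gripper's body presses on something with over 40 N, if the wrist force passes 120 N, or if a joint passes its speed limit or range.

## Working session

There is one attempt and no reset: what is moved stays moved. The work goes in short steps, Python scripts to look and compute and a tool call to move; the robot and the scene stay as the last step left them, time stands still between calls to the robot, and variables do not carry over. Pictures are saved under pics/ and viewed, about 8 in all and at most 12, crops included, and the job is handed in when it is done.

Besides the shell and the picture viewer there is one more tool, called after "Call:" by a JSON object that holds its "fn" and its "kwargs". send_rows: Moves the arm, as the interface text tells. Shift numbers are shares of 150 mm and turn numbers shares of 180 degrees, none past 1 either way. Its arguments: {"type":"object","properties":{"deltas":{"type":"array","items":{"type":"array","items":{"type":"number"}}},"squeeze":{"type":"number"}},"required":["deltas"]}

```bash
mkdir -p pics; ls; python3 - <<'E'
from bench import r
import cv2
print(r.get_obs())
for n in("scene","top"):
    f=r.grab_frame(n); cv2.imwrite(f"pics/{n}0.png",f["pixels"][:,:,::-1]); print(n,f["camera_matrix"],f["rvec"],f["tvec"])
E
```

```text
pics
{'clock': 0.0, 'joints': array([ 1.03390332,  0.47781855,  0.02233837,  1.55644822, -0.01148779,
        1.1093008 , -0.08311575]), 'qvel': array([ 0.00024198, -0.0014221 , -0.00030265,  0.00048821, -0.0023199 ,
       -0.00037789,  0.00221161]), 'tau': array([ 2.27260530e-04, -5.96461308e+01,  1.60800051e+00, -2.81203580e+01,
        1.24869586e-02,  9.36207158e-03, -2.50470765e-05]), 'tcp_pos': array([ 0.28039459, -0.61337753,  0.24131467]), 'orientation': array([-3.06793493e+00, -6.68041555e-01,  8.42302131e-04]), 'contact_force': array([0.28456054, 0.64962948, 0.1993666 ]), 'moment': array([-0.02672041, -0.01079528, -0.00118818]), 'grip_width': 0.08553287157748278}
scene [[491.87773737   0.         320.28786089]
 [  0.         491.87773737 242.51115784]
 [  0.           0.           1.        ]] [ 1.1064509  -2.40279396  0.97694693] [0.32303443 0.37687255 0.69932585]
top [[555.07999092   0.         315.26564568]
 [  0.         555.07999092 236.18347625]
 [  0.           0.           1.        ]] [ 2.16959638 -2.13462605  0.13206871] [-0.06636793  0.59097984  1.0948676 ]
```

View pics/top0.png

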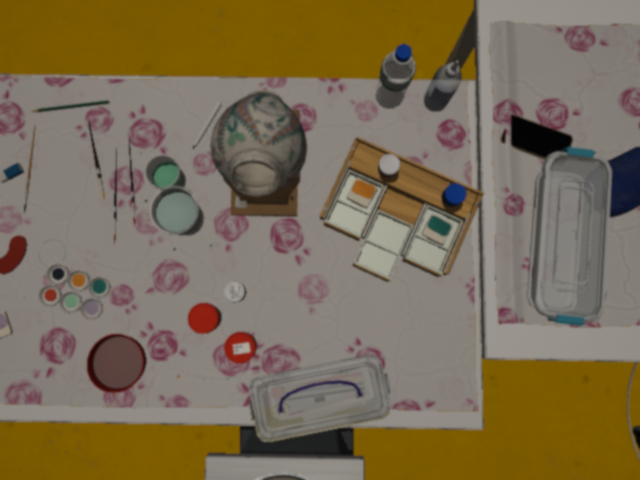

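View pics/scene0.png

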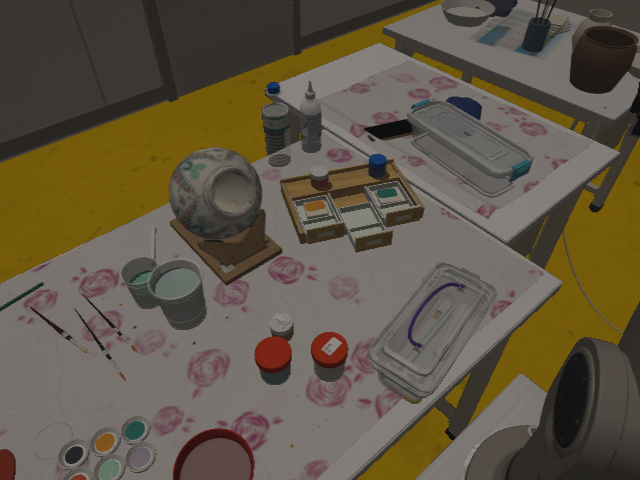

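```bash
cat >h.py <<'E'
import numpy as np,cv2
def ray(f,uv,z):
    R=cv2.Rodrigues(np.array(f["rvec"]))[0];t=np.array(f["tvec"]).ravel();c=-R.T@t
    d=R.T@np.linalg.inv(f["camera_matrix"])@np.array([*uv,1.]);return c+d*(z-c[2])/d[2]
def proj(f,p):
    return cv2.projectPoints(np.array(p,float).reshape(-1,3),np.array(f["rvec"]),np.array(f["tvec"]),f["camera_matrix"],None)[0][:,0]
E
python3 - <<'E'
from bench import r
from h import *
f=r.grab_frame("top");im=f["pixels"][:,:,::-1]
cv2.imwrite("pics/top1.png",cv2.resize(im[130:280,310:490],None,fx=4.4,fy=4,interpolation=cv2.INTER_CUBIC)if 0 else cv2.resize(im[130:280,310:490],None,fx=4,fy=4,interpolation=cv2.INTER_CUBIC))
for uv,z in [((357,140),.04),((481,192),.04),((322,217),.034),((447,272),.034),((204,318),.064),((241,347),.068),((252,400),.06),((388,400),.06),((380,365),.06),((297,210),.02),((270,120),.2)]: print(uv,ray(f,uv,z).round(3))
E
```

```text
(357, 140) [ 0.795 -0.14   0.04 ]
(481, 192) [ 0.689 -0.396  0.04 ]
(322, 217) [ 0.632 -0.07   0.034]
(447, 272) [ 0.523 -0.325  0.034]
(204, 318) [0.424 0.158 0.064]
(241, 347) [0.369 0.083 0.068]
(252, 400) [0.269 0.06  0.06 ]
(388, 400) [ 0.273 -0.202  0.06 ]
(380, 365) [ 0.339 -0.187  0.06 ]
(297, 210) [ 0.649 -0.018  0.02 ]
(270, 120) [0.78  0.027 0.2  ]
```

View pics/top1.png

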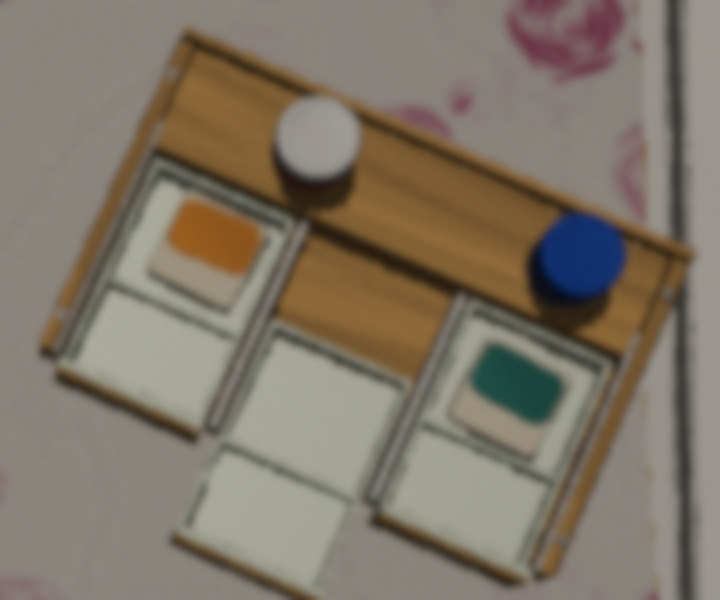

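```bash
python3 - <<'E'
from bench import r
from h import *
f=r.grab_frame("top")
P=lambda u,v,z: ray(f,(310+u/4-.375,130+v/4-.375),z)[:2]
b1,b2=P(187,33,.04),P(692,250,.04); c1,c2=P(43,352,.034),P(548,577,.034)
print("back len",np.linalg.norm(b1-b2),"front",np.linalg.norm(c1-c2),"side",np.linalg.norm(b1-c1),np.linalg.norm(b2-c2))
d=b1-b2+c1-c2; d/=np.linalg.norm(d); yaw=np.arctan2(-d[0],d[1]); ex=np.array([np.cos(yaw),np.sin(yaw)]);ey=np.array([-ex[1],ex[0]])
C=(b1+b2+c1+c2)/4; print("yaw",np.degrees(yaw),[np.degrees(np.arctan2(-q[0],q[1])) for q in (b1-b2,c1-c2)],"C",C)
for n,a,b in(("rest",(57,370),(197,434)),("ajar",(173,536),(320,600)),("teal",(375,516),(524,580))):
    a,b=P(*a,.048),P(*b,.048); print(n,a,b,np.linalg.norm(a-b),"mid",(a+b)/2,"rack",[( (q-C)@ex,(q-C)@ey) for q in (a,b)])
for n,q in(("jarblue",P(583,250,.075)),("jarwhite",P(318,135,.071)),):print(n,(q-C)@ex,(q-C)@ey)
w=r.grab_frame("wrist");cv2.imwrite("pics/w0.png",w["pixels"][:,:,::-1])
E
```

```text
back len 0.2828673138163197 front 0.2807839852576737 side 0.18337558082377592 0.18461792516965259
yaw -23.260770652542643 [np.float64(-23.136125142403), np.float64(-23.386340994506188)] C [ 0.65971708 -0.2322599 ]
rest [ 0.61970669 -0.07381651] [ 0.58812153 -0.14500146] 0.07787759214397526 mid [ 0.60391411 -0.10940899] rack [(np.float64(-0.09933014319356546), np.float64(0.1297638663435348)), (np.float64(-0.10023584784023494), np.float64(0.05189154098184829))]
ajar [ 0.53630066 -0.13329007] [ 0.50541608 -0.20703695] 0.07995285543931889 mid [ 0.52085837 -0.17016351] rack [(np.float64(-0.15246958270816238), np.float64(0.04218607038634944)), (np.float64(-0.1517199048161422), np.float64(-0.03776327029860456))]
teal [ 0.5480126  -0.23468135] [ 0.51707545 -0.30907313] 0.08056825155291214 mid [ 0.53254403 -0.27187724] rack [(np.float64(-0.1016685319774964), np.float64(-0.04633857878188529)), (np.float64(-0.10071246770579342), np.float64(-0.1269011575601351))]
jarblue 0.05908482459343559 -0.08589782206605344
jarwhite 0.06032642950793822 0.05752988214813501
```

Call:
{"fn": "send_rows", "kwargs": {"deltas": [[0, 0.2, -0.19, 0, 0, 0, 0.04], [0, 0.4, -0.37, 0, 0, 0, 0.08], [0, 0.6, -0.55, 0, 0, 0, 0.12], [0, 0.82, -0.75, 0, 0, 0, 0.16], [0, 0.82, -0.75, 0, 0, 0, 0.2], [0, 0.82, -0.75, 0, 0, 0, 0.24], [0, 0.82, -0.75, 0, 0, 0, 0.266], [0, 0.82, -0.75, 0, 0, 0, 0.266]], "squeeze": 20}}

```text
clock: 0.92
tcp_pos: [0.346, -0.4601, 0.2424]
orientation: [3.076, -0.638, -0.0]
contact_force: [-0.2, -0.1, -0.2]
grip_width: -0.0001
```

Call:
{"fn": "send_rows", "kwargs": {"deltas": [[0, 0, -0.25, 0, 0, 0, 0], [0, 0, -0.5, 0, 0, 0, 0], [0, 0, -0.75, 0, 0, 0, 0], [0, 0, -1, 0, 0, 0, 0], [0, 0, -1, 0, 0, 0, 0]]}}

```text
clock: 1.33
tcp_pos: [0.4088, -0.3154, 0.2423]
orientation: [-3.077, 0.614, -0.001]
contact_force: [-0.4, -0.3, -0.8]
grip_width: -0.0001
```

Call:
{"fn": "send_rows", "kwargs": {"deltas": [[0, 0, -0.25, 0, 0, 0, 0], [0, 0, -0.5, 0, 0, 0, 0], [0, 0, -0.75, 0, 0, 0, 0], [0, 0, -1, 0, 0, 0, 0], [0, 0, -1, 0, 0, 0, 0], [0, 0, -1, 0, 0, 0, 0]]}}

```text
clock: 1.83
tcp_pos: [0.4654, -0.183, 0.2424]
orientation: [-3.079, 0.623, -0.0]
contact_force: [-0.6, -1.5, 0.1]
grip_width: 0.0003
```

```bash
cat >>h.py <<'E'
C=np.array([.6597,-.2323]);yw=np.radians(-23.3)
ex=np.array([np.cos(yw),np.sin(yw)]);ey=np.array([-ex[1],ex[0]])
def st(r):
    o=r.get_obs();R=cv2.Rodrigues(o["orientation"])[0];q=o["tcp_pos"][:2]-C
    print("t",o["clock"],"tcp",o["tcp_pos"].round(4),"rack",(q@ex).round(4),(q@ey).round(4),"F rack",(o["contact_force"][:2]@ex).round(2),(o["contact_force"][:2]@ey).round(2),o["contact_force"][2].round(2),"w",o["grip_width"].round(4),"toolyaw",np.degrees(np.arctan2(R[1,0],R[0,0])).round(2),"tilt",R[2].round(3))
E
python3 - <<'E'
from bench import r
from h import *
st(r)
f=r.grab_frame("wrist");cv2.imwrite("pics/w1.png",f["pixels"][:,:,::-1])
E
```

```text
Traceback (most recent call last):
  File "h.py", line 11, in st
    print("t",o["clock"],"tcp",o["tcp_pos"].round(4),"rack",(q@ex).round(4),(q@ey).round(4),"F rack",(o["contact_force"][:2]@ex).round(2),(o["contact_force"][:2]@ey).round(2),o["contact_force"][2].round(2),"w",o["grip_width"].round(4),"toolyaw",np.degrees(np.arctan2(R[1,0],R[0,0])).round(2),"tilt",R[2].round(3))
                                                                                                                                                                                                                  ^^^^^^^^^^^^^^^^^^^^^
AttributeError: 'float' object has no attribute 'round'
```

```bash
sed -i 's/o\["grip_width"\].round(4)/round(o["grip_width"],4)/' h.py
python3 - <<'E'
from bench import r
from h import *
st(r)
f=r.grab_frame("wrist");cv2.imwrite("pics/w1.png",f["pixels"][:,:,::-1])
E
```

```text
t 1.8333 tcp [ 0.4654 -0.183   0.2424] rack -0.1979 -0.0316 F rack 0.07 -1.65 0.11 w 0.0003 toolyaw -22.89 tilt [ 0. -0. -1.]
```

View pics/w1.png

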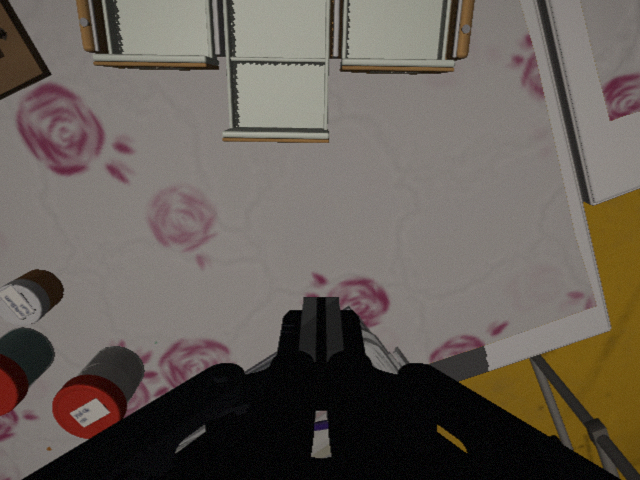

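```bash
python3 - <<'E'
from bench import r
from h import *
f=r.grab_frame("wrist")
R=cv2.Rodrigues(np.array(f["rvec"]))[0];print("cam",-R.T@np.array(f["tvec"]).ravel(),"fwd",R[2])
for n,a,b in(("ajar lip/face",(223,137),(328,138)),("teal",(341,66),(454,69)),("rest",(94,62),(217,66))):
    a,b=[ray(f,q,.048)[:2] for q in(a,b)]; d=a-b
    print(n,[(((q-C)@ex).round(4),((q-C)@ey).round(4)) for q in(a,b)],np.linalg.norm(d),np.degrees(np.arctan2(-d[0],d[1])))
E
```

```text
cam [ 0.54139867 -0.21738786  0.37377242] fwd [-0.2973675  0.1258495 -0.9464325]
ajar lip/face [(np.float64(-0.1492), np.float64(0.041)), (np.float64(-0.1496), np.float64(-0.039))] 0.07998196474824368 -23.5822534343739
teal [(np.float64(-0.0985), np.float64(-0.0479)), (np.float64(-0.1002), np.float64(-0.1298))] 0.08194893408110387 -24.455978693887566
rest [(np.float64(-0.0966), np.float64(0.1302)), (np.float64(-0.0989), np.float64(0.0418))] 0.08846085211928556 -24.77917534560478
```

Call:
{"fn": "send_rows", "kwargs": {"deltas": [[0, 0, -0.1, 0.25, 0, 0, 0], [0, 0, -0.21, 0.5, 0, 0, 0], [0, 0, -0.21, 0.75, 0, 0, 0], [0, 0, -0.21, 0.9, 0, 0, 0], [0, 0, -0.21, 0.9, 0, 0, 0]]}}

```text
clock: 2.35
tcp_pos: [0.473, -0.1569, 0.103]
orientation: [3.076, -0.637, -0.014]
contact_force: [-0.9, -0.7, 0.3]
grip_width: -0.0001
```

Call:
{"fn": "send_rows", "kwargs": {"deltas": [[0, 0, 0, 0.15, 0, 0, 0], [0, 0, 0, 0.3, 0, 0, 0], [0, 0, 0, 0.4, 0, 0, 0], [0, 0, 0, 0.45, 0, 0, 0], [0, 0, 0, 0.45, 0, 0, 0]]}}

```text
clock: 2.77
tcp_pos: [0.4765, -0.1572, 0.0396]
orientation: [3.076, -0.637, -0.002]
contact_force: [0.2, -0.4, 0.5]
grip_width: 0.0
```

```bash
python3 - <<'E'
from bench import r
from h import *
st(r)
f=r.grab_frame("wrist");cv2.imwrite("pics/w2.png",f["pixels"][:,:,::-1])
E
```

```text
t 2.7667 tcp [ 0.4765 -0.1572  0.0396] rack -0.198 -0.0035 F rack 0.35 -0.27 0.5 w 0.0 toolyaw -23.4 tilt [-0.001  0.001 -1.   ]
```

View pics/w2.png

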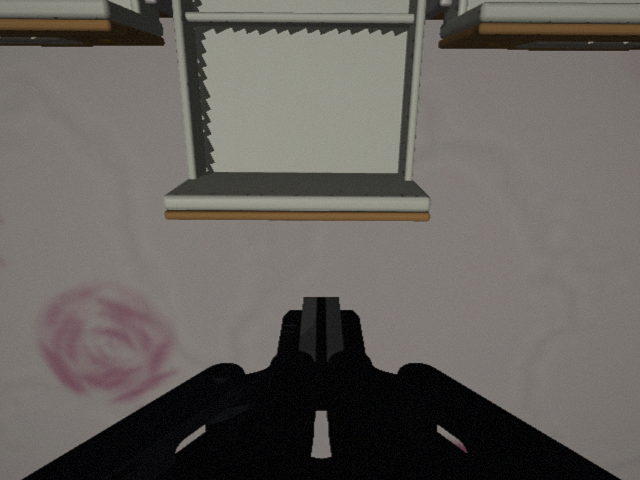

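Call:
{"fn": "send_rows", "kwargs": {"deltas": [[0, 0.1, 0, 0, 0, 0, 0], [0, 0.17, 0, 0, 0, 0, 0], [0, 0.22, 0, 0, 0, 0, 0], [0, 0.27, 0, 0, 0, 0, 0], [0, 0.32, 0, 0, 0, 0, 0], [0, 0.37, 0, 0, 0, 0, 0], [0, 0.42, 0, 0, 0, 0, 0], [0, 0.46, 0, 0, 0, 0, 0], [0, 0.5, 0, 0, 0, 0, 0], [0, 0.53, 0, 0, 0, 0, 0], [0, 0.54, 0, 0, 0, 0, 0], [0, 0.55, 0, 0, 0, 0, 0], [0, 0.55, 0, 0, 0, 0, 0]]}}

```text
clock: 3.9
tcp_pos: [0.5529, -0.1888, 0.0397]
orientation: [3.077, -0.635, 0.001]
contact_force: [-0.8, 0.1, -0.2]
grip_width: 0.0
```

```bash
python3 - <<'E'
from bench import r
from h import *
st(r)
E
```

```text
t 3.9 tcp [ 0.5529 -0.1888  0.0397] rack -0.1153 -0.0022 F rack -0.82 -0.2 -0.24 w 0.0 toolyaw -23.32 tilt [ 0. -0. -1.]
```

Call:
{"fn": "send_rows", "kwargs": {"deltas": [[0, 0.01, 0, 0, 0, 0, 0], [0, 0.02, 0, 0, 0, 0, 0], [0, 0.03, 0, 0, 0, 0, 0], [0, 0.03, 0, 0, 0, 0, 0]]}}

```text
clock: 4.23
tcp_pos: [0.5565, -0.1903, 0.0397]
orientation: [-3.077, 0.635, 0.001]
contact_force: [-2.8, 1.2, 0.5]
grip_width: -0.0001
```

```bash
python3 - <<'E'
from bench import r
from h import *
st(r)
f=r.grab_frame("wrist");cv2.imwrite("pics/w3.png",f["pixels"][:,:,::-1])
E
```

```text
t 4.2333 tcp [ 0.5565 -0.1903  0.0397] rack -0.1113 -0.0023 F rack -3.0 -0.01 0.5 w -0.0001 toolyaw -23.31 tilt [-0.001  0.    -1.   ]
```

View pics/w3.png

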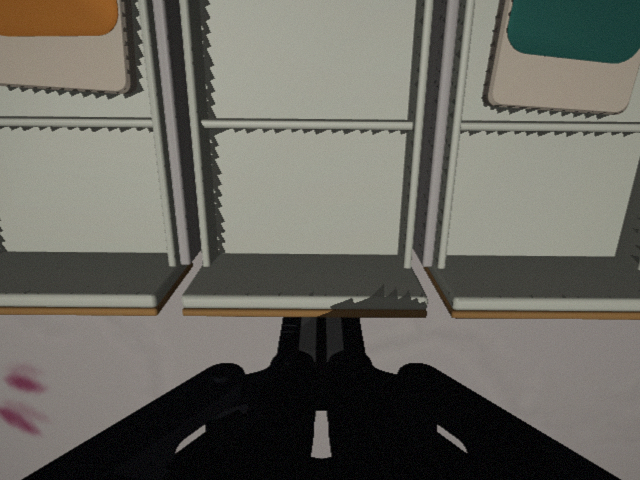

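Call:
{"fn": "send_rows", "kwargs": {"deltas": [[0, 0.01, 0, 0, 0, 0, 0], [0, 0.02, 0, 0, 0, 0, 0], [0, 0.03, 0, 0, 0, 0, 0], [0, 0.03, 0, 0, 0, 0, 0]]}}

```text
clock: 4.62
tcp_pos: [0.5566, -0.1904, 0.0391]
orientation: [-3.076, 0.634, 0.015]
contact_force: [-13.0, 5.1, 9.6]
grip_width: -0.0001
```

```bash
python3 - <<'E'
from bench import r
from h import *
st(r)
E
```

```text
t 4.6167 tcp [ 0.5566 -0.1904  0.0391] rack -0.1112 -0.0023 F rack -13.99 -0.43 9.57 w -0.0001 toolyaw -23.29 tilt [-0.01   0.001 -1.   ]
```

Call:
{"fn": "send_rows", "kwargs": {"deltas": [[0, -0.1, 0, 0, 0, 0, 0], [0, -0.2, 0, 0, 0, 0, 0], [0, -0.2, 0, -0.2, 0, 0, 0], [0, -0.2, 0, -0.4, 0, 0, 0], [0, -0.2, 0, -0.6, 0, 0, 0], [0, -0.2, 0, -0.6, 0, 0, 0]]}}

```text
clock: 5.12
tcp_pos: [0.5382, -0.1813, 0.136]
orientation: [3.077, -0.635, 0.019]
contact_force: [1.4, -0.5, 0.7]
grip_width: -0.0002
```

Call:
{"fn": "send_rows", "kwargs": {"deltas": [[0, 0.1, 0.2, 0, 0, 0, 0], [0, 0.2, 0.4, 0, 0, 0, 0], [0, 0.35, 0.58, 0, 0, 0, 0], [0, 0.46, 0.58, 0, 0, 0, 0], [0, 0.46, 0.58, 0, 0, 0, 0], [0, 0.46, 0.58, 0, 0, 0, 0]]}}

```text
clock: 5.62
tcp_pos: [0.5634, -0.2879, 0.1296]
orientation: [-3.076, 0.635, -0.002]
contact_force: [0.2, -0.2, -0.2]
grip_width: -0.0002
```

```bash
python3 - <<'E'
from bench import r
from h import *
st(r)
f=r.grab_frame("top");cv2.imwrite("pics/t4.png",cv2.resize(f["pixels"][130:280,310:490,::-1],None,fx=4,fy=4))
f=r.grab_frame("wrist");cv2.imwrite("pics/w4.png",f["pixels"][:,:,::-1])
E
```

```text
t 5.6167 tcp [ 0.5634 -0.2879  0.1296] rack -0.0665 -0.0892 F rack 0.26 -0.06 -0.23 w -0.0002 toolyaw -23.34 tilt [ 0.001 -0.    -1.   ]
```

View pics/w4.png

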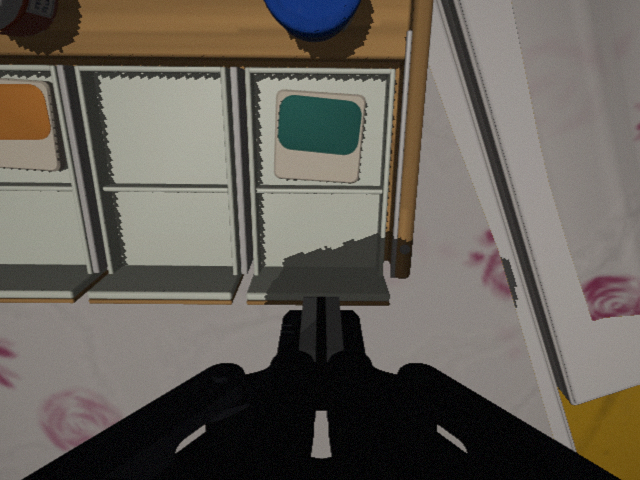

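Call:
{"fn": "send_rows", "kwargs": {"deltas": [[0, 0, 0, 0.15, 0, 0, 0], [0, 0, 0, 0.3, 0, 0, 0], [0, 0, 0, 0.42, 0, 0, 0], [0, 0, 0, 0.52, 0, 0, 0], [0, 0, 0, 0.6, 0, 0, 0], [0, 0, 0, 0.6, 0, 0, 0]]}}

```text
clock: 6.22
tcp_pos: [0.5607, -0.2858, 0.0374]
orientation: [-3.076, 0.632, 0.006]
contact_force: [-0.7, -0.2, 0.8]
grip_width: -0.0
```

```bash
python3 - <<'E'
from bench import r
from h import *
st(r)
f=r.grab_frame("wrist");cv2.imwrite("pics/w5.png",f["pixels"][:,:,::-1])
E
```

```text
t 6.2167 tcp [ 0.5607 -0.2858  0.0374] rack -0.0698 -0.0883 F rack -0.58 -0.5 0.81 w -0.0 toolyaw -23.23 tilt [-0.004 -0.    -1.   ]
```

View pics/w5.png

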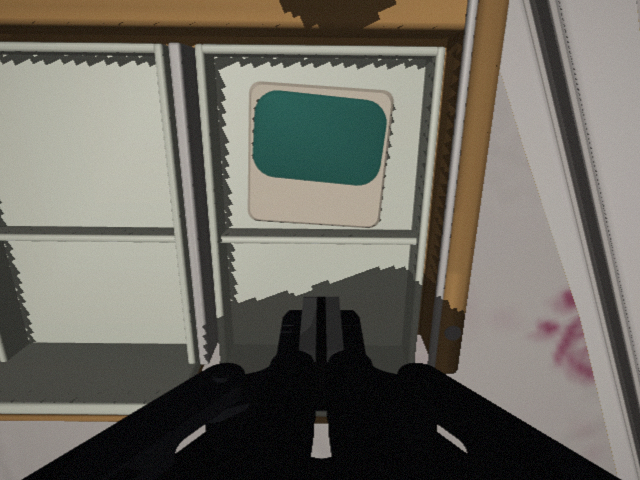

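Call:
{"fn": "send_rows", "kwargs": {"deltas": [[0, -0.04, 0, 0, 0, 0, 0], [0, -0.07, 0, 0, 0, 0, 0], [0, -0.1, 0, 0, 0, 0, 0], [0, -0.14, 0, 0, 0, 0, 0], [0, -0.18, 0, 0, 0, 0, 0], [0, -0.22, 0, 0, 0, 0, 0], [0, -0.26, 0, 0, 0, 0, 0], [0, -0.3, 0, 0, 0, 0, 0], [0, -0.34, 0, 0, 0, 0, 0], [0, -0.38, 0, 0, 0, 0, 0], [0, -0.42, 0, 0, 0, 0, 0], [0, -0.46, 0, 0, 0, 0, 0], [0, -0.5, 0, 0, 0, 0, 0], [0, -0.54, 0, 0, 0, 0, 0], [0, -0.58, 0, 0, 0, 0, 0], [0, -0.61, 0, 0, 0, 0, 0], [0, -0.63, 0, 0, 0, 0, 0], [0, -0.64, 0, 0, 0, 0, 0], [0, -0.64, 0, 0, 0, 0, 0]]}}

```text
clock: 7.85
tcp_pos: [0.4734, -0.2494, 0.0396]
orientation: [-3.077, 0.635, 0.002]
contact_force: [0.5, -0.0, 0.4]
grip_width: 0.0
```

```bash
python3 - <<'E'
from bench import r
from h import *
st(r)
E
```

```text
t 7.85 tcp [ 0.4734 -0.2494  0.0396] rack -0.1644 -0.0894 F rack 0.47 0.16 0.44 w 0.0 toolyaw -23.31 tilt [-0.001  0.    -1.   ]
```

Creep to the stop.

Call:
{"fn": "send_rows", "kwargs": {"deltas": [[0, -0.01, 0, 0, 0, 0, 0], [0, -0.02, 0, 0, 0, 0, 0], [0, -0.03, 0, 0, 0, 0, 0], [0, -0.04, 0, 0, 0, 0, 0], [0, -0.05, 0, 0, 0, 0, 0], [0, -0.06, 0, 0, 0, 0, 0], [0, -0.06, 0, 0, 0, 0, 0]]}}

```text
clock: 8.43
tcp_pos: [0.4662, -0.2463, 0.0399]
orientation: [3.076, -0.635, 0.002]
contact_force: [2.7, -1.9, -2.8]
grip_width: -0.0002
```

```bash
python3 - <<'E'
from bench import r
from h import *
st(r)
f=r.grab_frame("wrist");cv2.imwrite("pics/w6.png",f["pixels"][:,:,::-1])
E
```

```text
t 8.4333 tcp [ 0.4662 -0.2463  0.0399] rack -0.1722 -0.0894 F rack 3.24 -0.66 -2.83 w -0.0002 toolyaw -23.32 tilt [ 0.001  0.    -1.   ]
```

View pics/w6.png

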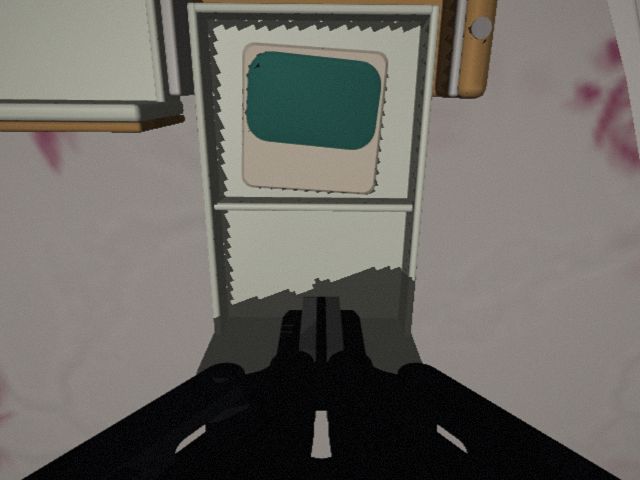

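One more creep to confirm the stop by force.

Call:
{"fn": "send_rows", "kwargs": {"deltas": [[0, -0.01, 0, 0, 0, 0, 0], [0, -0.02, 0, 0, 0, 0, 0], [0, -0.03, 0, 0, 0, 0, 0], [0, -0.03, 0, 0, 0, 0, 0]]}}

```text
clock: 8.82
tcp_pos: [0.4661, -0.2462, 0.0408]
orientation: [3.075, -0.634, 0.015]
contact_force: [11.4, -6.6, -9.0]
grip_width: -0.0001
```

```bash
python3 - <<'E'
from bench import r
from h import *
st(r)
E
```

```text
t 8.8167 tcp [ 0.4661 -0.2462  0.0408] rack -0.1723 -0.0894 F rack 13.14 -1.57 -9.04 w -0.0001 toolyaw -23.32 tilt [ 0.01 -0.   -1.  ]
```

Call:
{"fn": "send_rows", "kwargs": {"deltas": [[0, 0.06, 0, 0, 0, 0, 0], [0, 0.12, 0, 0, 0, 0, 0], [0, 0.12, 0, 0, 0, 0, 0], [0, 0.12, 0, 0, 0, 0, 0], [0, 0.12, 0, -0.15, 0, 0, 0], [0, 0.12, 0, -0.35, 0, 0, 0], [0, 0.12, 0, -0.6, 0, 0, 0], [0, 0.12, 0, -0.8, 0, 0, 0], [0, 0.12, 0, -0.95, 0, 0, 0], [0, 0.12, 0, -0.95, 0, 0, 0], [0, 0.12, 0, -0.95, 0, 0, 0]]}}

```text
clock: 9.73
tcp_pos: [0.4782, -0.2513, 0.1833]
orientation: [3.076, -0.635, 0.002]
contact_force: [-0.5, -0.7, -1.1]
grip_width: 0.0005
```

Call:
{"fn": "send_rows", "kwargs": {"deltas": [[0, -0.2, 0.2, 0, 0, 0, 0], [0, -0.2, 0.4, 0, 0, 0, 0], [0, -0.2, 0.6, 0, 0, 0, 0], [0, -0.2, 0.8, 0, 0, 0, 0], [0, -0.2, 1, 0, 0, 0, 0], [0, -0.2, 1, 0, 0, 0, 0], [0, -0.2, 1, 0, 0, 0, 0]]}}

```text
clock: 10.32
tcp_pos: [0.389, -0.378, 0.1805]
orientation: [-3.074, 0.641, 0.006]
contact_force: [0.3, -0.4, 0.4]
grip_width: 0.0002
```

```bash
python3 - <<'E'
from bench import r
from h import *
st(r)
f=r.grab_frame("top");cv2.imwrite("pics/t7.png",cv2.resize(f["pixels"][130:280,310:490,::-1],None,fx=4,fy=4,interpolation=cv2.INTER_CUBIC))
E
```

```text
t 10.3167 tcp [ 0.389  -0.378   0.1805] rack -0.191 -0.2409 F rack 0.4 -0.23 0.43 w 0.0002 toolyaw -23.55 tilt [-0.004 -0.    -1.   ]
```

View pics/t7.png

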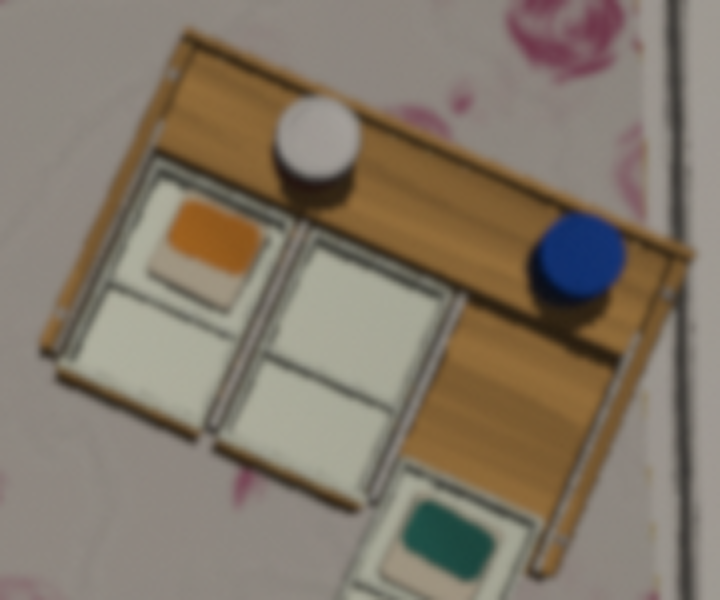

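The image shows the middle tray shut flush, the orange tray shut, the teal tray fully out with its tile flat inside, and the jars where they were. The arm is clear, so I'm handing in.

```bash
python3 -c "
from bench import r
print(r.hand_in())"
```

```text
the job is handed in; nothing more can be done
None
```

The job is done and handed in at about 10.3 s of the 38 s allowed; the hand-in itself gave no verdict.

- **Empty tray:** I pushed the middle tray shut with the closed fingertips. It stopped hard: the force rose to about 14 N and the tool did not move any further. Its front then lined up with its neighbours.
- **Teal tray:** I hooked the closed fingers behind its lip and drew it out until it stopped at about 13 N. The fingers had moved about 90 mm from where they should have met the lip. I then freed them from the lip, lifted straight up and moved the arm aside.
- **Last check:** The final top view shows the middle and orange trays shut and the teal tray out. Both tiles lie in their compartments and the two jars on the rack are where they started. That view did not take in the front of the teal tray or the pots and jar on the table, but the arm did not go near those.

No check failed or disagreed. The measured contact points matched the camera positions to within about 2–3 mm.

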